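Draw a crate forward in the drying rack with a pull hook

ROBOT

A 7-joint arm with a two-finger parallel gripper is mounted at the origin on the work surface. World frame = base frame: x ahead of the robot, y to its left, z up, the work surface at z = 0. Lengths are in m, angles in rad, forces in N, time in s.
With the tool pointing down it reaches from about 0.35 to 0.9 m from the base axis. Payload 8.1 kg.
Tool frame: the origin (TCP) lies midway between the tips of the shut fingers; the grasp point (between the pads) lies 19 mm behind it (arm.hold_point_z is the distance from the TCP to the grasp point, in m); z points along the fingers, y is the direction in which the jaws open and shut (so a half turn about z gives the same grasp; the last joint's range is limited). The gripper opens to 92 mm and grips with 3 to 60 N. Pads are 19 mm wide; open, the fingers measure 130 mm over their backs; the gripper's body (75 mm by 190 mm) begins 47 mm behind the grasp point.
Start: joints at [1.082, 0.434, 0.025, 1.573, -0.012, 1.134, -0.075], TCP at [0.235, -0.579, 0.227] pointing down, gripper open.
Joint ranges: [-2.62, 2.62], [-0.44, 2.09], [-1.27, 1.32], [0.08, 2.57], [-1.32, 4.46], [0.12, 2], [-2.74, 2.74]. Speed limits (rad/s): [2.22, 2.22, 3.01, 3.01, 3.14, 3.14, 3.14].

INTERFACE

Orientations are given as a rotation vector (axis times angle).
In Python, from cell import arm gives the robot as it stands.
- The arm moves only by the shell command python3 -m pendant 'ROWS' [FORCE]. ROWS is JSON, a list of rows, each a list of 3 entries, a list of its own where there are three numbers: the shift along the tool's x, y, z in m, then the turn, a rotation vector about the tool's x, y, z in degrees, then the finger opening in m, from 0 to 0.0918. A call has 1 to 10 rows; each row shifts and turns the commanded pose from where the row before left it, along the tool's axes as they then stand; what a row does not reach is not made up. A row lasts 1/8 s, in which the tool goes at most 62.5 mm and 10.7 degrees, less where a joint would pass 70% of its speed; a pose out of reach is approached as far as the arm can. A call with a gripper value outside its range is refused whole. The fingers move at their own pace and stop on an object; FORCE is the grip in N (left out, the last holds). Time passes only in rows, so rows that do not move let the fingers close. It gives the time, the measured TCP pose, the force and the opening at its end, in the units of the state.
- arm.observe(): the state, without advancing time (a new reading comes with each control period).
- arm.get_image(name): name is "scene" or "top" or "wrist"; returns (picture, depth): 384x512x3 uint8, red, green, blue; 384x512 float32, m along the optical axis (not along the pixel's ray), 0 where there is no reading.
- arm.camera_params(name): a dict with "fovy" (degrees; the focal length in pixels is half the picture's height over the tangent of half this angle, whatever the lens; pixels are square), "cx", "cy" (the principal point, pixels), "k1" (the pictures are not rectified: a ray, as slopes to the right and down, at radius r is drawn at 1 + k1 r^2 times it, then the intrinsics apply), "rvec" (rotation vector, rad) and "tvec" (3), from world to camera coordinates, as OpenCV has them; the wrist camera has in their place "mount" (4x4, takes a point from camera to tool coordinates, whose origin is the TCP and whose axes are the flange's). Camera axes: x right, y down, z forward; pixel columns grow to the right and rows downward; lengths in m; the calibration is good to about 2 mm. A picture is of the moment at which its call begins: read the wrist's pose just before it. camera_params takes no time and is no camera call.
- arm.sign_off(): hands the job in, once; it reports no verdict.
Trained networks look in the newest picture that a camera, given by its name, has taken for a name from the list of things; names that differ only in an ending like _2 or _b are one class to them, and where a whole thing is asked for, a point or a joint stands for the part that bears it (a point fixed in the world has none). Each returns a list of dicts, best first, with "conf" (0 to 1); they miss things now and then, are a little off and sometimes report something else, mostly with a low value. They report only what shows in the picture. A call takes as long as a camera call. They do not tell look-alikes from the thing itself.
- arm.look_for(camera, label): "rect" ([centre column, centre row, width, height] in pixels, round what is visible of it).
- arm.masks_of(camera, label): "pixels" (384x512 bool, what is visible of it) and "rect" ([centre column, centre row, width, height] in pixels, round what is visible of it).
The state is a dict: "clock": time; "joints": joint angles; "dq": joint speeds; "joint_efforts": joint torques, N m; "position": TCP position; "ee_rot": TCP orientation; "force": force on the tool from outside, world axes, zero at the start; "ft_torque": the same for the moment, N m; "width": opening from 0.0 (shut) to 1.0 (fully open).
Only numpy, scipy, OpenCV 4.12 (cv2) and the standard library are available. Lean on these libraries where they do the work, as an engineer would, in place of code of your own. Each camera call takes 0.05 s, during which the arm holds its last target.

TASK

Take the pull hook from its wooden rest, hook it behind the front wall of the crate in the drying rack and gently draw the crate forward until it sits square against the stop bar, keeping a light steady pull for a second. Then unhook without shifting the crate and lay the hook back in its rest as it was. Move the crate only with the hook, keep it flat on the shelf, and leave the cup, jar and brush alone.

Things in the scene. Friction and masses are not known exactly. Their poses are not given: they have to be found in the camera images.
- rack: Fixed drying rack: grey board 270 (x) x 340 (y) x 20 mm with corner posts and a roof of steel bars (underside 221 mm above the bench). Origin: centre of the board's underside, on the bench; board's upper face at z = 20 mm. Its y axis points into the rack; the open front is at y = -170 mm. Sides open; a strip reaching z = 70 mm closes the back.
- stop_mount: Thin metal plate at the middle of the board's front edge, upper-face height, rack axes. It carries a rigid wooden stop bar across the shelf, 215 long, 15 thick, 40 mm high (53 at its end knobs). The bar's rear face, where the crate must sit, is at y = 25 to 70 mm (inside the edge): the setting differs each time, is not reported, but is felt as a steep rise of the pull. 5 to 10 N there seats it.
- tote: Open plywood crate, 150 (x) x 160 (y) x 60 mm high, walls and floor 7 mm, 0.35 to 0.7 kg with tins fixed in its rear half; the front 75 mm inside is clear. Origin: centre of underside; y points to the rear, front wall at y = -80 to -73 mm. Loose, front 120 to 155 mm inside the rack's front edge, up to 0.15 rad askew. Slides at about 2 to 5 N, which dies away at standstill.
- lip (a point): Middle of the top edge of the crate's front wall (z = 60 mm in the crate's frame), crate axes.
- hook: Pull hook, 0.25 kg: wooden handle 120 x 24 (wide) x 28 mm (high), then a steel rod 9 mm thick ending in a prong pointing down. Origin: middle of the handle, to be gripped there from above across its width (30 N or more); x along the rod to the prong, z up. Prong axis at x = 260 mm; it reaches 45 mm below the rod's axis.
- hook_tip (a point): Lower end of the prong, at (260, 0, -45) mm in the hook's frame.
- rest: Dark wooden rest fixed on the bench, two 14 mm thick saddles: at x = -48 mm under the handle (34 mm between cheeks, 66 mm high) and at x = 130 mm under the rod (21 mm between cheeks, 78 mm high). Origin: on the bench below the middle of the lying handle; the hook lies with its axes along the rest's, its origin 70 mm above this one.
- cup: Grey plastic mug, radius 42, height 90 mm, bystander; origin at its underside.
- jar: White lidded jar, radius 32, height 80 mm, bystander; origin at its underside.
- brush: Brush lying on the bench, bystander.
- home_pin (a joint): Light spring pin, 12 mm thick steel, in the middle of the stop bar's rear face, 22 mm above the board. 0 m = sticking out 8 mm, no crate there; 0.008 m = pressed flush by a crate that sits fully home. It takes under 0.5 N and cannot push the crate back; it does not tell how hard the crate is pulled.
There are look-alikes about, which are no part of the job. Of the things that look like the rest, the smaller one is meant.

How it is judged:
By the outcome, as a careful person would: the job done as asked, in the order asked, and still so for the second after the job is handed in, with the robot touching nothing.
It also fails if it takes over 64 s, if anything falls off the work surface, if the arm or the gripper's body presses on something with over 40 N, if the wrist force passes 120 N, or if a joint passes its speed limit or range.

## Working session

There is one attempt and no reset: what is moved stays moved. The work goes in short steps, Python scripts to look and compute and a shell command to move; the robot and the scene stay as the last step left them, time stands still between calls to the robot, and variables do not carry over. Pictures are saved under pics/ and viewed, and the job is handed in when it is done.

```bash
ls; mkdir -p pics
python3 - <<'E'
from cell import arm
import cv2
print(arm.observe()); print(arm.hold_point_z)
for n in("scene","top","wrist"):
    p,d=arm.get_image(n); cv2.imwrite(f"pics/{n}0.png",p[:,:,::-1]); print(n,arm.camera_params(n))
E
```

```text
pics
{'clock': 0.0, 'joints': array([ 1.08238097,  0.43520201,  0.02500252,  1.57406022, -0.01161762,
        1.13397453, -0.07511906]), 'dq': array([ 1.03571204e-03,  2.66651040e-05,  1.19457947e-03,  2.40512467e-03,
        4.67727780e-04, -1.16330011e-03, -5.86669897e-04]), 'joint_efforts': array([-1.56919574e-03, -6.67854381e+01,  9.84565057e-01, -3.14460540e+01,
       -6.06676494e-02,  4.31892264e-02,  6.93882362e-05]), 'position': array([ 0.23495373, -0.57863549,  0.22597259]), 'ee_rot': array([-3.08194304e+00, -6.01820389e-01,  6.54296837e-04]), 'force': array([-0.13303454,  0.47914732, -0.17580248]), 'ft_torque': array([ 0.02091629, -0.05042906, -0.04254306]), 'width': 0.9981036386146838}
0.0188
scene {'fovy': 51.847069778218376, 'cx': 259.15787032119135, 'cy': 196.32266069712546, 'k1': -0.07489030406182809, 'rvec': array([ 1.86583977,  1.25243743, -0.66900557]), 'tvec': array([-0.15322338, -0.13865359,  1.39108246])}
top {'fovy': 47.56670497506544, 'cx': 258.7896102713298, 'cy': 191.87566875548808, 'k1': -0.09956831896180912, 'rvec': array([ 2.15799967, -2.13519246,  0.1669851 ]), 'tvec': array([-0.03839563,  0.4488095 ,  1.21697751])}
wrist {'fovy': 65.54326460368051, 'cx': 248.81000522175256, 'cy': 193.2503089417169, 'k1': -0.049054345575467694, 'mount': array([[-2.15395282e-03, -9.58061086e-01, -2.86555955e-01,
         7.80795283e-02],
       [ 9.99997652e-01, -1.99555672e-03, -8.44800185e-04,
        -6.64154158e-04],
       [ 2.37531522e-04, -2.86557102e-01,  9.58063135e-01,
        -1.57307097e-01],
       [ 0.00000000e+00,  0.00000000e+00,  0.00000000e+00,
         1.00000000e+00]])}
```

View pics/scene0.png

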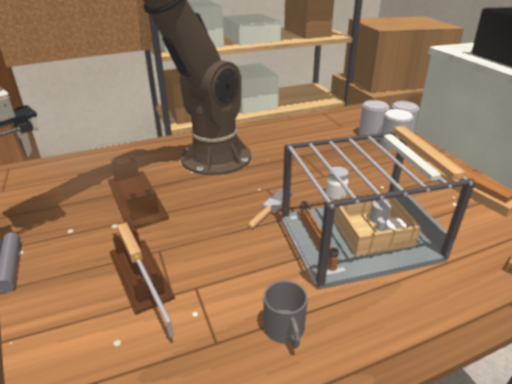

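View pics/top0.png

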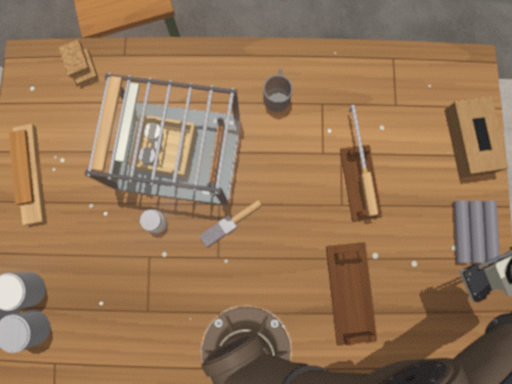

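View pics/wrist0.png

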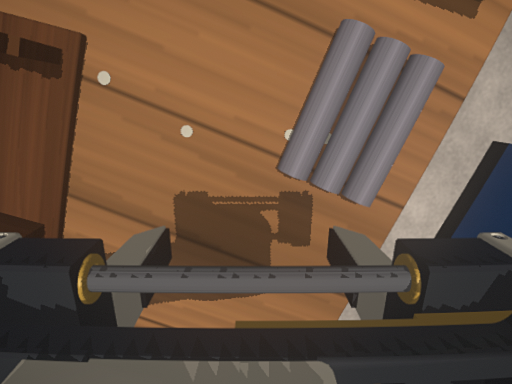

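The hook lies in the smaller rest at top px (360,185), with its prong near (352,108). The larger empty rest at top (350,290) is the look-alike. The rack is at top (175,145) with the stop bar at about (218,155), so its front faces image right, which is world -y. The cup is at (278,93), the jar at (152,221) and the brush at (230,222).

```bash
cat > h.py <<'E'
from cell import arm
import numpy as np, cv2
from scipy.spatial.transform import Rotation as R
def K(n):
    p=arm.camera_params(n); f=192/np.tan(np.radians(p['fovy'])/2)
    return np.array([[f,0,p['cx']],[0,f,p['cy']],[0,0,1.]]),np.array([p['k1'],0,0,0,0.]),p
def Twc(n,st=None):
    k,d,p=K(n)
    if 'mount' in p:
        T=np.eye(4);T[:3,:3]=R.from_rotvec(st['ee_rot']).as_matrix();T[:3,3]=st['position'];return T@p['mount']
    T=np.eye(4);T[:3,:3]=R.from_rotvec(p['rvec']).as_matrix();T[:3,3]=p['tvec'];return np.linalg.inv(T)
def rays(n,uv):
    k,d,p=K(n);q=cv2.undistortPointsIter(np.array(uv,float).reshape(-1,1,2),k,d,None,None,(3,100,1e-10)).reshape(-1,2)
    return np.c_[q,np.ones(len(q))]
def deproj(n,uv,z,st=None):
    T=Twc(n,st);return (rays(n,uv)*np.array(z).reshape(-1,1))@T[:3,:3].T+T[:3,3]
def atz(n,uv,z,st=None):
    T=Twc(n,st);r=rays(n,uv)@T[:3,:3].T;return T[:3,3]+r*((z-T[2,3])/r[:,2:3])
def cloud(n,depth,mask=None,st=None):
    m=depth>0
    if mask is not None:m&=mask
    v,u=np.nonzero(m);return deproj(n,np.c_[u,v],depth[v,u],st),np.c_[u,v]
def proj(n,P,st=None):
    k,d,p=K(n);T=np.linalg.inv(Twc(n,st))
    return cv2.projectPoints(np.array(P,float).reshape(-1,1,3),R.from_matrix(T[:3,:3]).as_rotvec(),T[:3,3],k,d)[0].reshape(-1,2)
E
python3 - <<'E'
from h import *
out={}
for n in("top","scene"):
    p,d=arm.get_image(n); out[n+'_p']=p; out[n+'_d']=d
    for l in("rack","stop_mount","tote","hook","rest","cup","jar","brush"):
        for i,r in enumerate(arm.masks_of(n,l)):
            c,_=cloud(n,d,r['pixels'])
            print(n,l,round(r['conf'],2),np.round(r['rect']),len(c),np.round(np.median(c,0),3) if len(c) else '', np.round(np.percentile(c,[2,98],axis=0),3).tolist() if len(c) else '')
            out[f'{n}_{l}_{i}']=r['pixels']
np.savez('m0.npz',**out)
E
```

```text
top rack 0.63 [363. 159.  28. 109.] 673 [ 0.475 -0.332  0.081] [[0.386, -0.356, 0.01], [0.695, -0.303, 0.089]]
top rack 0.61 [164. 138. 157. 131.] 11216 [0.558 0.219 0.147] [[0.427, 0.039, 0.016], [0.708, 0.382, 0.252]]
top stop_mount 0.97 [221. 149.  22.  72.] 431 [0.563 0.09  0.062] [[0.461, 0.074, 0.031], [0.654, 0.106, 0.076]]
top tote 0.71 [162. 149.  70.  67.] 2702 [0.581 0.243 0.043] [[0.497, 0.157, 0.023], [0.654, 0.322, 0.084]]
top hook 0.76 [364. 161.  28. 106.] 747 [ 0.481 -0.333  0.078] [[0.386, -0.357, 0.0], [0.688, -0.303, 0.089]]
top rest 0.81 [351. 293.  49. 100.] 3904 [ 0.161 -0.297  0.017] [[0.039, -0.358, 0.011], [0.297, -0.24, 0.089]]
top rest 0.75 [361. 184.  39.  74.] 1718 [ 0.49  -0.321  0.014] [[0.379, -0.383, 0.005], [0.584, -0.282, 0.077]]
top cup 0.94 [277.  94.  27.  39.] 834 [ 0.755 -0.083  0.041] [[0.699, -0.121, 0.003], [0.781, -0.045, 0.093]]
top jar 0.67 [155. 221.  25.  27.] 500 [0.36  0.258 0.079] [[0.332, 0.234, 0.013], [0.391, 0.292, 0.086]]
top jar 0.64 [231. 224.  60.  43.] 657 [0.351 0.068 0.019] [[0.307, -0.029, 0.01], [0.419, 0.125, 0.025]]
t
[... 524 characters left out ...]
 0.038], [0.703, -0.299, 0.086]]
scene hook 0.68 [265. 209.  36.  40.] 491 [0.375 0.047 0.017] [[0.306, -0.035, -0.0], [0.428, 0.105, 0.022]]
scene rest 0.94 [139. 192.  65.  75.] 2583 [ 0.222 -0.301  0.018] [[0.044, -0.356, 0.006], [0.305, -0.238, 0.095]]
scene cup 0.8 [286. 313.  44.  73.] 2435 [ 0.753 -0.089  0.057] [[0.703, -0.124, 0.003], [0.815, -0.045, 0.091]]
scene jar 0.83 [336. 183.  22.  31.] 479 [0.381 0.254 0.05 ] [[0.344, 0.235, 0.005], [0.395, 0.29, 0.082]]
scene jar 0.74 [147. 282.  56. 114.] 911 [ 0.503 -0.326  0.075] [[0.392, -0.355, 0.001], [0.703, -0.297, 0.086]]
scene brush 0.94 [270. 208.  48.  44.] 461 [0.374 0.048 0.018] [[0.308, -0.034, 0.007], [0.428, 0.113, 0.022]]
```

Run:
```python
import numpy as np,cv2
m=np.load('m0.npz');p=m['top_p'][:,:,::-1]
cv2.imwrite('pics/c_rack.png',cv2.resize(p[60:240,70:300],None,fx=3.4,fy=3.3,interpolation=cv2.INTER_CUBIC))
cv2.imwrite('pics/c_hook.png',cv2.resize(p[90:240,320:410],None,fx=4,fy=4,interpolation=cv2.INTER_CUBIC))
s=m['scene_p'][:,:,::-1]
cv2.imwrite('pics/c_rs.png',cv2.resize(s[120:290,240:480],None,fx=3.3,fy=3.3,interpolation=cv2.INTER_CUBIC))
```

```text
(no output)
```

View pics/c_rack.png

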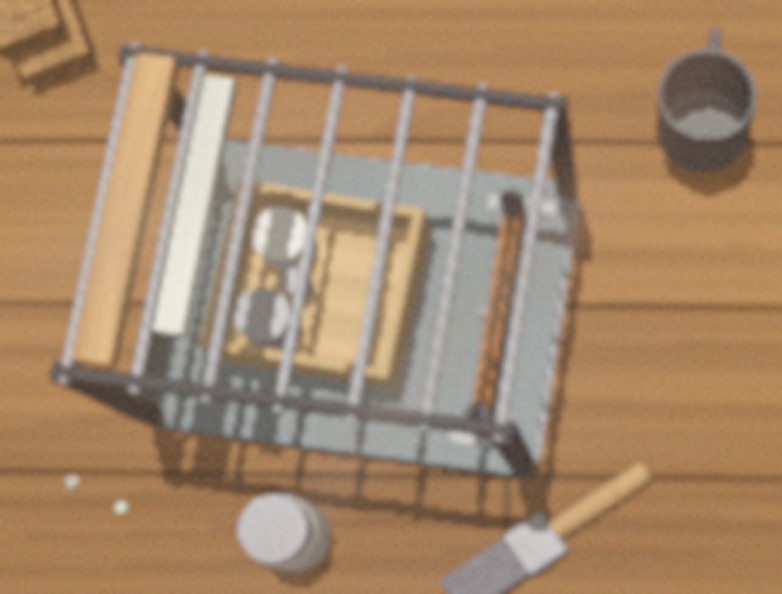

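View pics/c_hook.png

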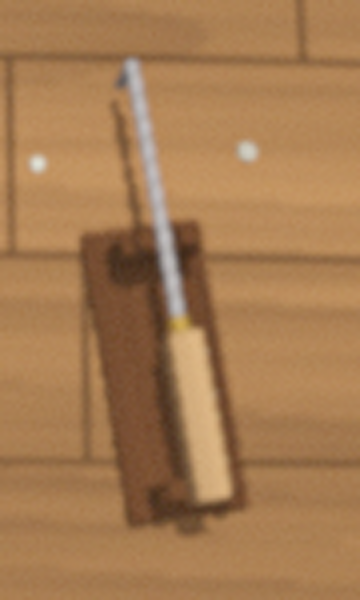

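View pics/c_rs.png

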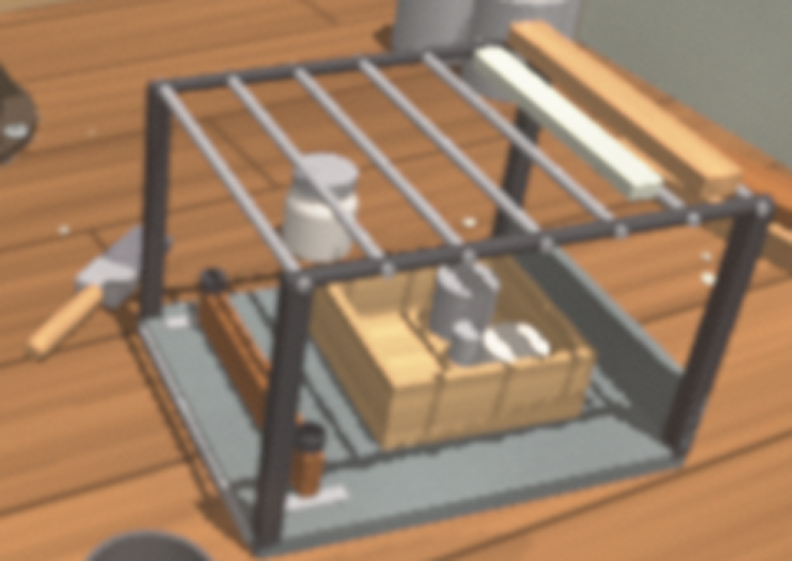

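```bash
cat > fit.py <<'E'
from h import *
m=np.load('m0.npz')
def rect(pts,name):
    (c,s,a)=cv2.minAreaRect(pts.astype(np.float32)*1000); b=cv2.boxPoints((c,s,a))
    print(name,np.round(c,1),np.round(s,1),round(a,1));print(np.round(b,0).tolist())
for n,i in(('top',0),('scene',0)):
    c,_=cloud(n,m[n+'_d'],m[f'{n}_hook_{i}'])
    c=c[(c[:,2]>0.06)&(c[:,2]<.1)]
    x=c[:,:2];mu=x.mean(0);w=np.linalg.svd(x-mu,full_matrices=False)[2][0];w*=np.sign(w[0])
    t=(x-mu)@w; print(n,'hook dir',np.degrees(np.arctan2(w[1],w[0])),'ends',mu+w*np.percentile(t,.5),mu+w*np.percentile(t,99.5),t.max()-t.min())
    # width profile
    s=(x-mu)@np.array([-w[1],w[0]])
    for a in np.arange(t.min(),t.max(),.02):
        k=(t>=a)&(t<a+.02)
        if k.sum()>2: print(round(a,3),k.sum(),np.round([s[k].min(),s[k].max(),np.median(c[k,2])],4))
# rack board
for n in('top','scene'):
    i=1 if n=='top' else 0
    c,_=cloud(n,m[n+'_d'])
    roi=(c[:,0]>.35)&(c[:,0]<.8)&(c[:,1]>-.02)&(c[:,1]<.5)
    b=c[roi&(c[:,2]>.236-.02)&(c[:,2]<.26)]
    if n=='top': rect(b[:,:2],'roof'+n); print(np.percentile(b[:,2],[5,50,95]))
    k,_=cloud(n,m[n+'_d'],m[n+f'_rack_{i}']); k=k[(k[:,2]>.012)&(k[:,2]<.028)]; rect(k[:,:2],'board '+n); print(np.median(k[:,2]))
    k,_=cloud(n,m[n+'_d'],m[n+'_tote_0']); k=k[(k[:,2]>.072)&(k[:,2]<.088)]; rect(k[:,:2],'tote '+n); print(np.median(k[:,2]),len(k))
    k,_=cloud(n,m[n+'_d'],m[n+'_stop_mount_0']); k=k[(k[:,2]>.053)&(k[:,2]<.08)]; rect(k[:,:2],'stop '+n); print(np.median(k[:,2]),len(k))
E
python3 fit.py
```

```text
top hook dir 7.857825411935304 ends [ 0.38274584 -0.34698355] [ 0.69337129 -0.30411374] 0.31938580192196475
-0.112 68 [-0.0127  0.009   0.0842]
-0.092 70 [-0.0127  0.0097  0.0838]
-0.072 70 [-0.013   0.01    0.0842]
-0.052 70 [-0.0131  0.0095  0.0843]
-0.032 76 [-0.015   0.0101  0.0842]
-0.012 69 [-0.0138  0.0103  0.0847]
0.008 28 [-0.0086  0.005   0.0749]
0.028 24 [-0.006   0.0028  0.0752]
0.048 23 [-0.0064  0.0032  0.0739]
0.068 29 [-0.0097  0.0038  0.0738]
0.088 22 [-0.0052  0.0037  0.0753]
0.108 23 [-0.0055  0.004   0.076 ]
0.128 20 [-0.0046  0.0033  0.0745]
0.148 22 [-0.0045  0.0038  0.0746]
0.168 15 [-0.0018  0.0035  0.0741]
0.188 15 [-0.0013  0.0038  0.0731]
scene hook dir 8.903524240816408 ends [ 0.39022094 -0.34921745] [ 0.70317505 -0.30019042] 0.32110926971095
-0.144 46 [-0.0104  0.0121  0.0834]
-0.124 54 [-0.0106  0.012   0.0843]
-0.104 57 [-0.0104  0.0125  0.085 ]
-0.084 63 [-0.0106  0.0127  0.0848]
-0.064 73 [-0.0109  0.0124  0.0849]
-0.044 120 [-0.0107  0.0133  0.082 ]
-0.024 43 [-0.0052  0.008   0.0751]
-0.004 23 [-0.0024  0.0042  0.0744]
0.016 27 [-0.0031  0.0053  0.0
[... 497 characters left out ...]
[726.0, 359.0], [458.0, 395.0]]
0.02103547501492653
tote top [576.2 242.3] [161.8 152.4] 80.6
[[488.0, 175.0], [638.0, 150.0], [665.0, 310.0], [514.0, 335.0]]
0.0794698057871841 763
stop top [557.7  90.6] [ 20.2 201.3] 83.6
[[457.0, 92.0], [657.0, 69.0], [659.0, 89.0], [459.0, 112.0]]
0.062078798040194005 376
board scene [584.2 326.8] [582.9 280.2] 84.1
[[415.0, 51.0], [693.0, 22.0], [754.0, 602.0], [475.0, 631.0]]
0.02028409605544923
tote scene [587.8 242.6] [163.2 134.9] 81.2
[[509.0, 172.0], [642.0, 152.0], [667.0, 313.0], [534.0, 334.0]]
0.07772483423521404 748
stop scene [555.8  91.6] [ 20.4 215.8] 81.9
[[448.0, 97.0], [661.0, 66.0], [664.0, 87.0], [450.0, 117.0]]
0.0610941762951388 331
```

```bash
cat >> h.py <<'E'
def yaw(st): 
    M=R.from_rotvec(st['ee_rot']).as_matrix();return np.degrees(np.arctan2(M[1,0],M[0,0]))
def go(pos,yawdeg,st=None):
    st=st or arm.observe();M=R.from_rotvec(st['ee_rot']).as_matrix()
    c,s=np.cos(np.radians(yawdeg)),np.sin(np.radians(yawdeg))
    G=np.array([[c,s,0],[s,-c,0],[0,0,-1.]])
    print('at',np.round(st['position'],4),'yaw',round(yaw(st),2),'tilt',np.round(M[:,2],4))
    print('shift in tool now (mm)',np.round(M.T@(np.array(pos)-st['position'])*1000,1),'then turn deg',np.round(np.degrees(R.from_matrix(M.T@G).as_rotvec()),2))
    print('shift if turned first (mm)',np.round(G.T@(np.array(pos)-st['position'])*1000,1))
E
python3 - <<'E'
from h import *
m=np.load('m0.npz')
for n,o in(('top',-.052),('scene',-.084)):
    c,_=cloud(n,m[n+'_d'],m[f'{n}_hook_0']);c=c[(c[:,2]>0.06)&(c[:,2]<.1)]
    x=c[:,:2];mu=x.mean(0);w=np.linalg.svd(x-mu,full_matrices=False)[2][0];w*=np.sign(w[0]);t=(x-mu)@w
    s=(x-mu)@np.array([-w[1],w[0]]);k=(t<o+.055)&(t>o-.055)
    print(n,mu+w*o+np.array([-w[1],w[0]])*(s[k].min()+s[k].max())/2)
go([.447,-.338,.19],8.3)
E
```

```text
top [ 0.44138807 -0.34122753]
scene [ 0.44560225 -0.33932244]
at [ 0.2352 -0.5791  0.2268] yaw 22.1 tilt [ 0. -0. -1.]
shift in tool now (mm) [ 286.9 -143.7   36.8] then turn deg [ 0.  -0.  13.8]
shift if turned first (mm) [ 244.4 -208.    36.8]
```

```bash
python3 -m pendant '[[[0.04,-0.02,0.004],[0,0,0],0.09],[[0.04,-0.02,0.004],[0,0,0],0.09],[[0.04,-0.02,0.004],[0,0,0],0.09],[[0.04,-0.02,0.004],[0,0,0],0.09],[[0.04,-0.02,0.004],[0,0,0],0.09],[[0.04,-0.02,0.004],[0,0,0],0.09],[[0.043,-0.024,0.01],[0,0,0],0.09],[[0,0,0],[0,0,6.9],0.09],[[0,0,0],[0,0,6.9],0.09],[[0,0,0],[0,0,0],0.09]]'
python3 - <<'E'
from h import *
st=arm.observe();p,d=arm.get_image('wrist');cv2.imwrite('pics/w1.png',p[:,:,::-1])
np.savez('w1.npz',p=p,d=d)
go([.4435,-.340,.051],8.3)
P=np.array([[.4435,-.34]])
for r in arm.masks_of('wrist','hook'):
    c,uv=cloud('wrist',d,r['pixels'],st);print(r['conf'],np.round(r['rect']))
    k=(c[:,2]>.06)&(c[:,2]<.1);x=c[k]
    h=x[x[:,2]>.078];print(len(h))
    if len(h)>50:
        print(np.percentile(h,[1,99],axis=0)); print(cv2.minAreaRect(h[:,:2].astype(np.float32)*1000))
    rr=x[x[:,2]<.077]
    if len(rr)>50:print('rod',cv2.fitLine(rr[:,:2].astype(np.float32),cv2.DIST_HUBER,0,.01,.01).ravel(),np.median(rr[:,2]),rr.max(0))
E
```

```text
clock: 2.3
position: [0.4433, -0.3391, 0.1928]
ee_rot: [3.133, 0.229, -0.0]
force: [-0.9, -0.6, -0.4]
width: 0.98
at [ 0.4433 -0.3392  0.1928] yaw 8.45 tilt [ 0.e+00 -2.e-04 -1.e+00]
shift in tool now (mm) [1.000e-01 8.000e-01 1.418e+02] then turn deg [0.01 0.   0.15]
shift if turned first (mm) [1.000e-01 8.000e-01 1.418e+02]
0.7 [249. 127.  26. 253.]
3111
[[ 0.38432411 -0.35552812  0.08021781]
 [ 0.49977745 -0.32084618  0.08485163]]
((445.9690856933594, -337.78759765625), (128.63494873046875, 24.022863388061523), 8.2863130569458)
rod [ 0.9892306   0.1463655   0.551341   -0.32227275] 0.07318107623476167 [ 0.60426891 -0.31008674  0.07692771]
```

View pics/w1.png

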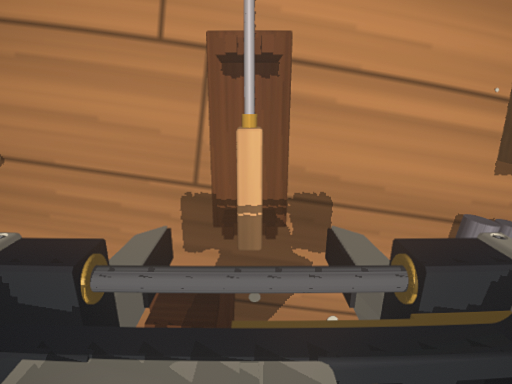

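Wrist view: the handle spans rows 125 to 248 at column 250, centred between the fingers. The rest is the small one. There are no other hook candidates: the brush at top (230,222) is a brush. I'm descending now.

```bash
python3 -m pendant '[[[0,-0.001,0.04],[0,0,0],0.09],[[0,0,0.04],[0,0,0],0.09],[[0,0,0.035],[0,0,0],0.09],[[0,0,0.02],[0,0,0],0.09],[[0,0,0.0065],[0,0,0],0.09],[[0,0,0],[0,0,0],0.09]]'
python3 -m pendant '[[[0,0,0],[0,0,0],0.01],[[0,0,0],[0,0,0],0.01],[[0,0,0],[0,0,0],0.01],[[0,0,0],[0,0,0],0.01],[[0,0,0],[0,0,0],0.01],[[0,0,0],[0,0,0],0.01]]' 55
```

```text
clock: 3.15
position: [0.4431, -0.3384, 0.0514]
ee_rot: [-3.133, -0.228, 0.0]
force: [-0.1, -0.3, 0.3]
width: 0.978
clock: 3.9
position: [0.4431, -0.3382, 0.0512]
ee_rot: [3.133, 0.227, -0.0]
force: [-0.5, 0.7, -0.1]
width: 0.376
```

```bash
python3 -m pendant '[[[0,0,0],[0,0,0],0.01],[[0,0,0],[0,0,0],0.01],[[0,0,0],[0,0,0],0.01],[[0,0,0],[0,0,0],0.01]]' 55
```

```text
clock: 4.4
position: [0.443, -0.3383, 0.0512]
ee_rot: [3.133, 0.227, -0.0]
force: [-0.2, -0.4, -0.8]
width: 0.26
```

Gripped: width 0.26 × 92 mm ≈ 24 mm. I'm lifting straight up.

```bash
python3 -m pendant '[[[0,0,-0.01],[0,0,0],0.01],[[0,0,-0.015],[0,0,0],0.01],[[0,0,-0.03],[0,0,0],0.01],[[0,0,-0.035],[0,0,0],0.01],[[0,0,-0.035],[0,0,0],0.01],[[0,0,0],[0,0,0],0.01]]'
python3 - <<'E'
from h import *
st=arm.observe();p,d=arm.get_image('wrist');cv2.imwrite('pics/w2.png',p[:,:,::-1])
p,d=arm.get_image('scene');cv2.imwrite('pics/s2.png',cv2.resize(p[150:384,0:340,::-1],None,fx=2.2,fy=2.2))
print(st['position'],yaw(st),st['force'],st['joints'])
E
```

```text
clock: 5.15
position: [0.4447, -0.3392, 0.18]
ee_rot: [3.13, 0.227, 0.008]
force: [-1.1, -0.0, -3.1]
width: 0.256
[ 0.44469784 -0.33921059  0.18001518] 8.301275283313982 [-1.06346591 -0.04413331 -3.05260264] [ 0.57890959  0.37080905 -0.03040991  1.79937387  0.01349973  0.96526573
 -0.88297052]
```

View pics/w2.png

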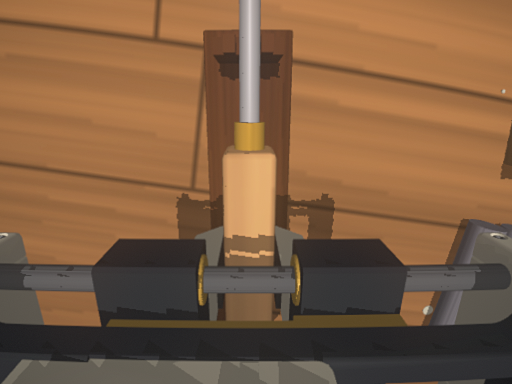

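View pics/s2.png

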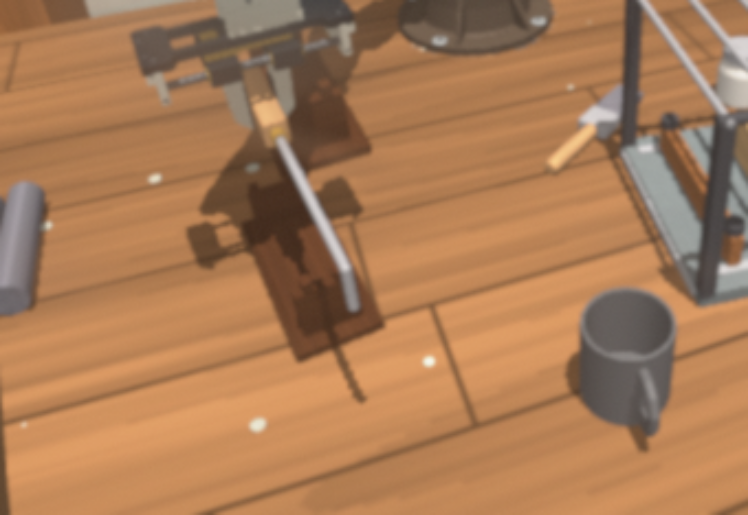

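```bash
python3 -m pendant '[[[0,0,0.005],[0,0,-9],0.01],[[0,0,0.005],[0,0,-10],0.01],[[0,0,0.005],[0,0,-10],0.01],[[0,0,0.005],[0,0,-10],0.01],[[0,0,0],[0,0,-10],0.01],[[0,0,0],[0,0,-10],0.01],[[0,0,0],[0,0,-9],0.01],[[0,0,0],[0,0,-6.2],0.01],[[0,0,0],[0,0,0],0.01]]'
python3 - <<'E'
from h import *
p,d=arm.get_image('top');cv2.imwrite('pics/t3.png',p[:,:,::-1]);st=arm.observe()
u=np.array([np.cos(np.radians(82.5)),np.sin(np.radians(82.5))])
lip=np.array([.563,.163]); pr=lip+u*.024; g=pr-.26*u; print('grasp for entry',g)
go([g[0],g[1],.125],82.5)
for r in arm.masks_of('top','hook'):
    c,uv=cloud('top',d,r['pixels']);c=c[(c[:,2]>.13)];print(r['conf'],np.round(r['rect']),len(c))
    if len(c)>30:
        print(cv2.minAreaRect(c[:,:2].astype(np.float32)*1000)); print(c[np.argmax(c[:,1])])
        for a in np.arange(c[:,1].min(),c[:,1].max(),.02):
            k=(c[:,1]>=a)&(c[:,1]<a+.02)
            if k.any(): print(np.round(np.median(c[k],0),4),k.sum())
E
```

```text
clock: 6.38
position: [0.4422, -0.3378, 0.1551]
ee_rot: [-2.361, -2.069, 0.0]
force: [0.0, 0.4, -2.6]
width: 0.258
grasp for entry [ 0.53219582 -0.07098099]
at [ 0.4425 -0.3379  0.1553] yaw 82.35 tilt [-0.0013  0.0012 -1.    ]
shift in tool now (mm) [276.5  53.5  30.5] then turn deg [-0.08 -0.06 -0.15]
shift if turned first (mm) [276.3  54.1  30.3]
0.77 [324. 181.  97.  18.] 395
((465.6419677734375, -200.05999755859375), (242.5133514404297, 25.894487380981445), 79.82479858398438)
[ 0.47648714 -0.07881226  0.17935158]
[ 0.4466 -0.3077  0.1884] 66
[ 0.4467 -0.2897  0.1872] 93
[ 0.4521 -0.272   0.1797] 40
[ 0.4547 -0.2506  0.1787] 28
[ 0.457  -0.2312  0.1788] 26
[ 0.4598 -0.2116  0.1785] 29
[ 0.4622 -0.189   0.1788] 29
[ 0.4648 -0.1688  0.178 ] 25
[ 0.4672 -0.1505  0.1783] 13
[ 0.4735 -0.1069  0.1798] 11
[ 0.4747 -0.0892  0.1787] 31
[ 0.4748 -0.0794  0.1677] 4
```

View pics/t3.png

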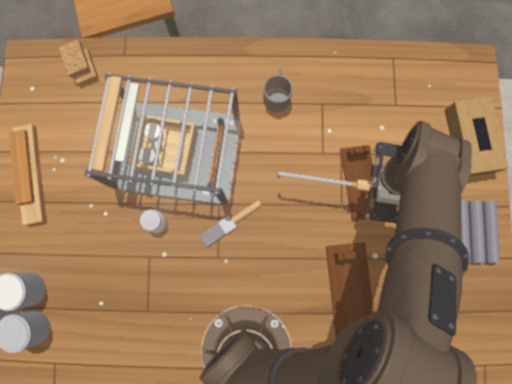

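The prong measures at (0.475,-0.083), and the rod is level along about 82.4°. I'm lining up laterally and then entering under the roof.

```bash
python3 -m pendant '[[[0,0.027,0.01],[0,0,0],0.01],[[0,0.027,0.01],[0,0,0],0.01],[[0.02,0,0.01],[0,0,-0.15],0.01],[[0.045,0,0],[0,0,0],0.01],[[0.045,0,0],[0,0,0],0.01],[[0.045,0,0],[0,0,0],0.01],[[0.045,0,0],[0,0,0],0.01],[[0.025,0,0],[0,0,0],0.01],[[0,0,0],[0,0,0],0.01]]'
cat > see.py <<'E'
from h import *
import sys
t=sys.argv[1]
out={}
for n,(a,b,c,dd) in dict(top=(70,230,90,330),scene=(120,300,220,460),wrist=(0,384,0,512)).items():
    if len(sys.argv)>2 and n not in sys.argv[2:]: continue
    st=arm.observe();p,d=arm.get_image(n);out[n+'p']=p;out[n+'d']=d
    f=1 if n=='wrist' else 3.2
    cv2.imwrite(f'pics/{n}{t}.png',cv2.resize(p[a:b,c:dd,::-1],None,fx=f,fy=f,interpolation=cv2.INTER_CUBIC))
np.savez(f'd{t}.npz',**out)
u=np.array([np.cos(np.radians(82.5)),np.sin(np.radians(82.5))])
print('prong est',st['position'][:2]+u*.259,'tip z',st['position'][2]+.0188-.045,st['clock'],st['position'])
E
python3 see.py 4 top scene; python3 -c "
from h import *
go([.5322,-.071,.125],82.5)"
```

```text
clock: 7.6
position: [0.5248, -0.1187, 0.1261]
ee_rot: [-2.355, -2.078, -0.0]
force: [0.4, -0.6, -2.6]
width: 0.261
prong est [0.55848676 0.1359376 ] tip z 0.0998466261785486 7.65 [ 0.52468048 -0.12084662  0.12604663]
at [ 0.5247 -0.1222  0.126 ] yaw 82.63 tilt [-9.e-04 -6.e-04 -1.e+00]
shift in tool now (mm) [51.7  0.9  1. ] then turn deg [-0.04  0.04  0.13]
shift if turned first (mm) [51.7  0.8  1. ]
```

View pics/top4.png

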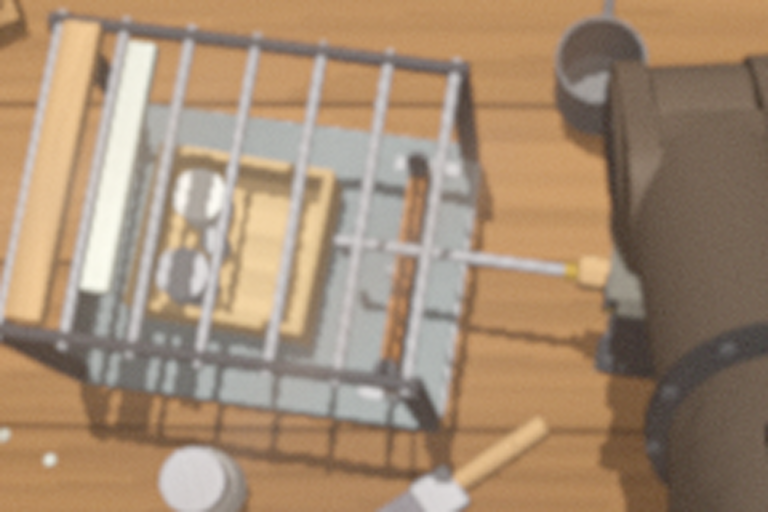

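View pics/scene4.png

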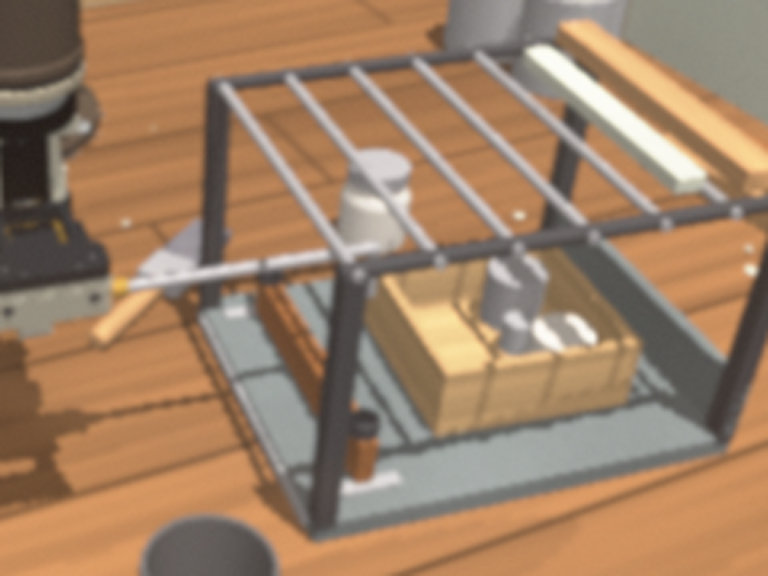

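```bash
python3 -m pendant '[[[0.02,0.0005,0],[0,0,0],0.01],[[0.02,0,0],[0,0,0],0.01],[[0.012,0,0],[0,0,0],0.01],[[0,0,0],[0,0,0],0.01],[[0,0,0],[0,0,0],0.01]]'
python3 see.py 5 top scene
```

```text
clock: 8.32
position: [0.5324, -0.0719, 0.1261]
ee_rot: [2.36, 2.073, -0.001]
force: [-0.0, -0.1, -2.4]
width: 0.258
prong est [0.56615054 0.18489466] tip z 0.09990631213991498 8.375 [ 0.53234426 -0.07188955  0.12610631]
```

View pics/top5.png

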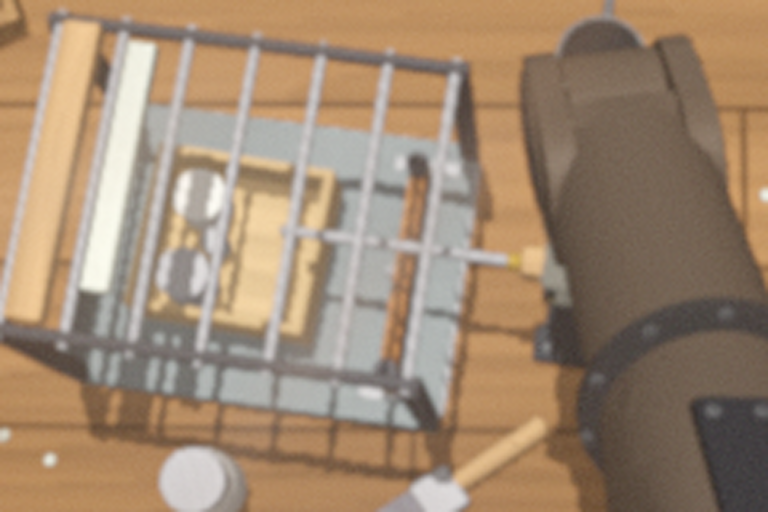

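View pics/scene5.png

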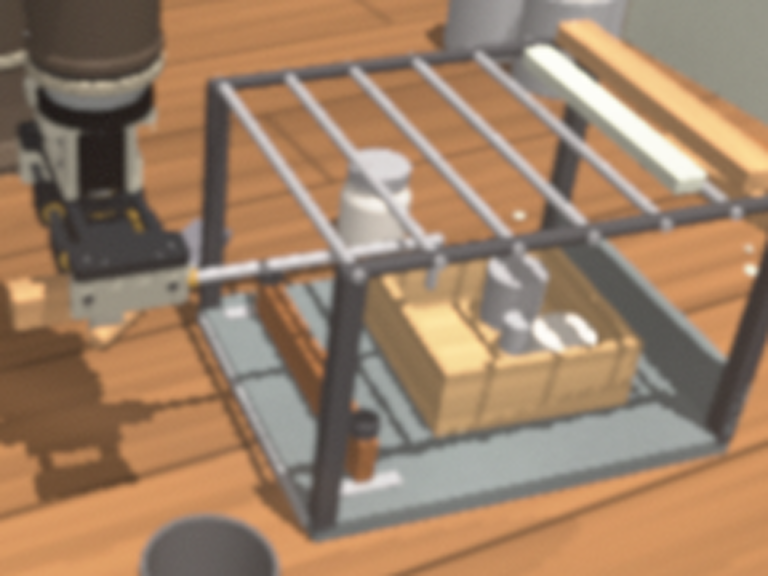

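Run:
```python
from h import *
d=np.load('d5.npz')
for n in('top','scene'):
    c,uv=cloud(n,d[n+'d']);
    # rod points: z .13-.155, near x .53-.58,y .0-.25
    k=(c[:,0]>.5)&(c[:,0]<.6)&(c[:,1]>0.0)&(c[:,1]<.24)&(c[:,2]>.125)&(c[:,2]<.16)
    x=c[k];print(n,k.sum(),x[np.argsort(-x[:,1])[:4]].round(4).tolist());
    l=cv2.fitLine(x[:,:2].astype(np.float32),cv2.DIST_HUBER,0,.01,.01).ravel();print(l,np.degrees(np.arctan2(l[1],l[0])),np.median(x[:,2]))
    # front wall top
    k=(c[:,0]>.45)&(c[:,0]<.7)&(c[:,1]>.13)&(c[:,1]<.2)&(c[:,2]>.072)&(c[:,2]<.088)
    x=c[k];print('lip',k.sum(),cv2.minAreaRect(x[:,:2].astype(np.float32)*1000),np.median(x[:,2]))
```

```text
top 198 [[0.5614, 0.1834, 0.1467], [0.5656, 0.1827, 0.1515], [0.563, 0.1827, 0.1509], [0.5638, 0.1806, 0.1478]]
[0.11528747 0.99333215 0.55282205 0.08731071] 83.37979 0.1492496344201859
lip 201 ((568.0536499023438, 172.57911682128906), (153.2308349609375, 46.30583953857422), 2.2534801959991455) 0.080386936064893
scene 264 [[0.5676, 0.185, 0.1465], [0.572, 0.185, 0.1463], [0.5673, 0.1849, 0.1491], [0.5689, 0.1845, 0.1445]]
[0.13169304 0.99129057 0.5582693  0.09364246] 82.432556 0.14730207728562134
lip 237 ((582.2789916992188, 166.49002075195312), (138.36500549316406, 44.903053283691406), 8.925993919372559) 0.07874244958985932
```

```bash
python3 -m pendant '[[[0.006,0,0],[0,0,0],0.01],[[0,0,0.01],[0,0,0],0.01],[[0,0,0.01],[0,0,0],0.01],[[0,0,0.007],[0,0,0],0.01],[[0,0,0],[0,0,0],0.01]]';python3 -m pendant '[[[0,0,0.008],[0,0,0],0.01],[[0,0,0.008],[0,0,0],0.01],[[0,0,0.007],[0,0,0],0.01],[[0,0,0],[0,0,0],0.01]]'
python3 see.py 6 top scene
```

```text
clock: 9.05
position: [0.5328, -0.0647, 0.0983]
ee_rot: [-2.358, -2.074, 0.002]
force: [-0.1, -0.7, -2.5]
width: 0.258
clock: 9.55
position: [0.5328, -0.0646, 0.0755]
ee_rot: [-2.359, -2.074, 0.001]
force: [-0.5, 1.0, -2.9]
width: 0.26
prong est [0.56693473 0.19217467] tip z 0.04970007956133375 9.6 [ 0.53312845 -0.06460955  0.07590008]
```

View pics/scene6.png

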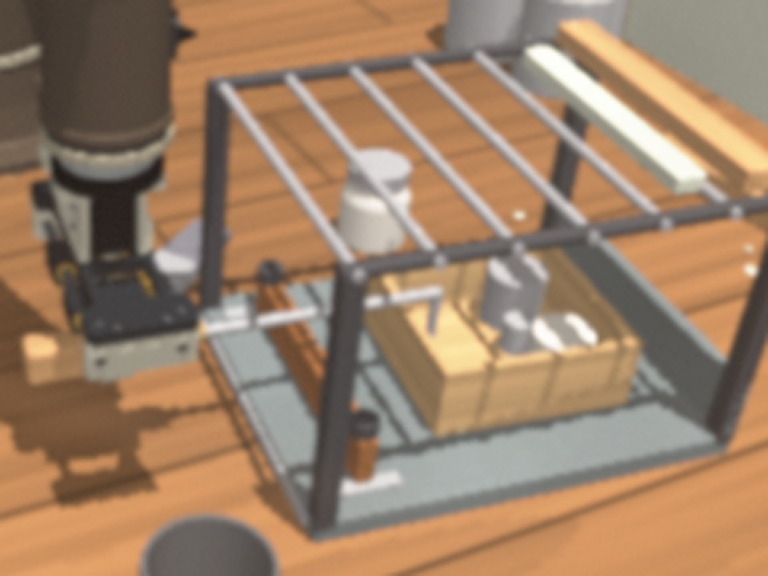

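View pics/top6.png

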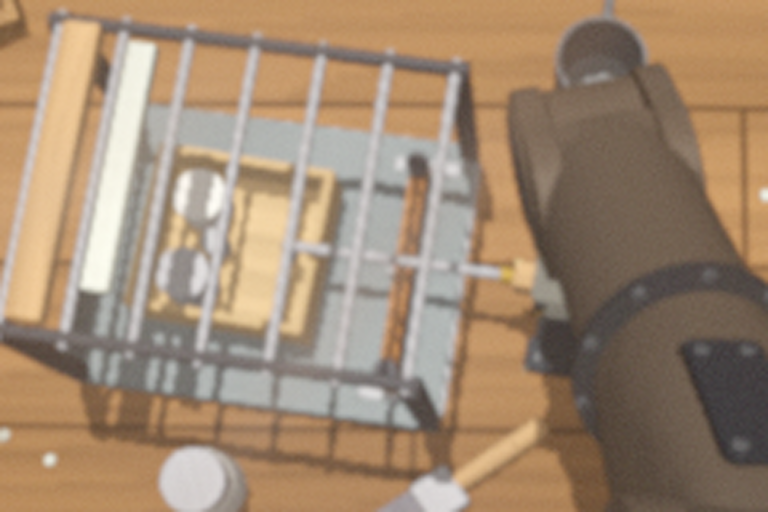

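The prong is inside the crate, behind the middle of the front wall: the rod crosses the wall at about (318,250) in the top crop, and the crate hasn't moved. I'm starting the pull.

```bash
python3 -m pendant '[[[-0.004,0,0],[0,0,0],0.01],[[-0.004,0,0],[0,0,0],0.01],[[-0.004,0,0],[0,0,0],0.01],[[-0.002,0,0],[0,0,0],0.01],[[-0.002,0,0],[0,0,0],0.01],[[-0.002,0,0],[0,0,0],0.01],[[-0.002,0,0],[0,0,0],0.01],[[-0.002,0,0],[0,0,0],0.01]]';python3 -m pendant '[[[-0.003,0,0],[0,0,0],0.01],[[-0.003,0,0],[0,0,0],0.01],[[-0.003,0,0],[0,0,0],0.01],[[-0.003,0,0],[0,0,0],0.01]]'; python3 -m pendant '[[[-0.003,0,0],[0,0,0],0.01],[[-0.003,0,0],[0,0,0],0.01],[[-0.003,0,0],[0,0,0],0.01],[[-0.003,0,0],[0,0,0],0.01]]'; python3 see.py 7 top scene
```

```text
clock: 10.65
position: [0.5305, -0.0864, 0.0762]
ee_rot: [-2.359, -2.075, -0.0]
force: [0.2, 3.2, -2.8]
width: 0.259
clock: 11.15
position: [0.5289, -0.0986, 0.0762]
ee_rot: [-2.359, -2.074, 0.0]
force: [-0.3, 3.3, -2.7]
width: 0.257
clock: 11.65
position: [0.5274, -0.1105, 0.0762]
ee_rot: [2.359, 2.074, -0.0]
force: [0.6, 3.6, -2.9]
width: 0.258
prong est [0.5611496  0.14573988] tip z 0.05001897515254192 11.7 [ 0.52734332 -0.11104434  0.07621898]
```

View pics/top7.png

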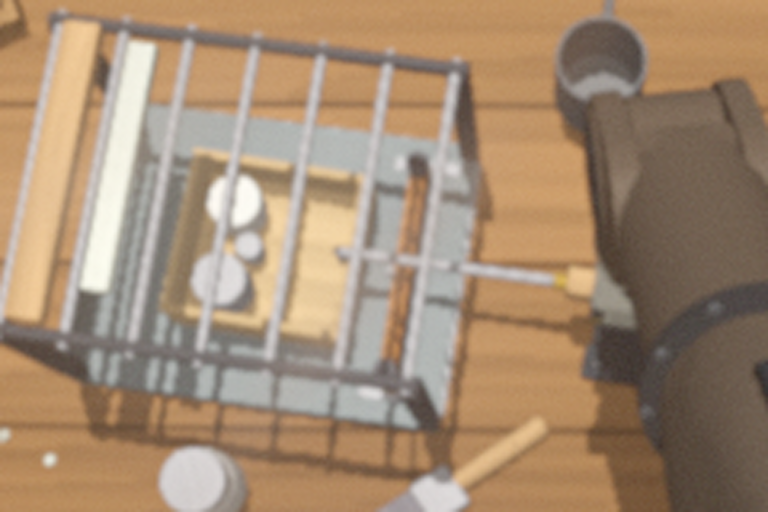

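View pics/scene7.png

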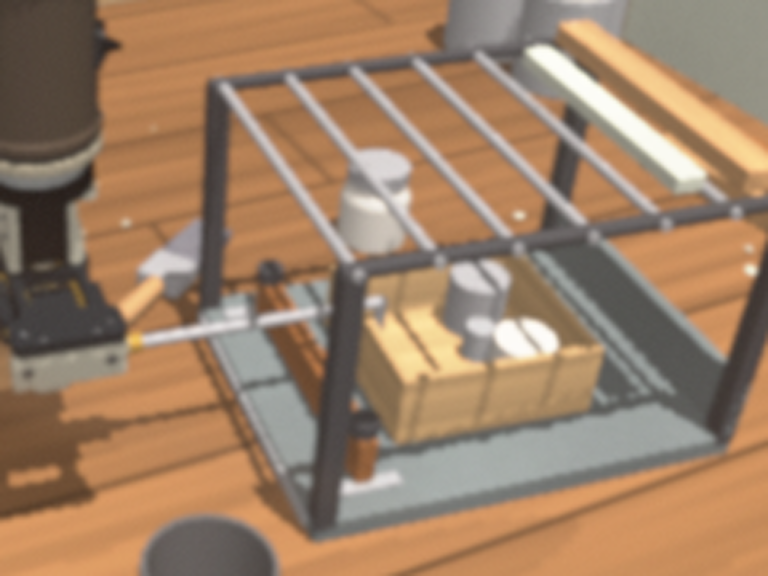

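The crate follows, staying flat, at about 3.5 N. By the pictures about 35 mm remain.

```bash
python3 -m pendant '[[[-0.003,0,0],[0,0,0],0.01],[[-0.003,0,0],[0,0,0],0.01],[[-0.003,0,0],[0,0,0],0.01],[[-0.003,0,0],[0,0,0],0.01]]';python3 -m pendant '[[[-0.003,0,0],[0,0,0],0.01],[[-0.003,0,0],[0,0,0],0.01],[[-0.003,0,0],[0,0,0],0.01]]'; python3 -m pendant '[[[-0.0015,0,0],[0,0,0],0.01],[[-0.0015,0,0],[0,0,0],0.01],[[-0.0015,0,0],[0,0,0],0.01]]';  python3 see.py 8 top scene
```

```text
clock: 12.25
position: [0.5259, -0.1224, 0.0762]
ee_rot: [-2.359, -2.074, 0.0]
force: [1.0, 3.2, -2.7]
width: 0.258
clock: 12.62
position: [0.5247, -0.1313, 0.0762]
ee_rot: [2.359, 2.074, -0.0]
force: [1.2, 2.6, -2.7]
width: 0.257
clock: 13.0
position: [0.5242, -0.1356, 0.0762]
ee_rot: [-2.359, -2.075, 0.0]
force: [0.1, 3.5, -2.4]
width: 0.26
prong est [0.55797164 0.1209118 ] tip z 0.05001424377758229 13.05 [ 0.52416536 -0.13587242  0.07621424]
```

View pics/top8.png

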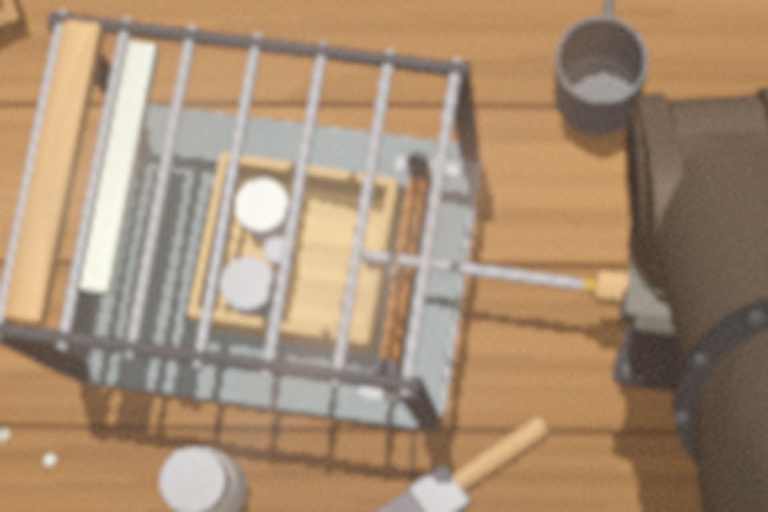

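```bash
for i in 1; do python3 -m pendant '[[[-0.0015,0,0],[0,0,0],0.01],[[-0.001,0,0],[0,0,0],0.01],[[-0.001,0,0],[0,0,0],0.01]]'; python3 -m pendant '[[[-0.001,0,0],[0,0,0],0.01],[[-0.001,0,0],[0,0,0],0.01]]'; done
```

```text
clock: 13.48
position: [0.5237, -0.139, 0.0762]
ee_rot: [-2.359, -2.075, -0.0]
force: [0.8, 3.5, -3.1]
width: 0.258
clock: 13.72
position: [0.5235, -0.1411, 0.0762]
ee_rot: [-2.359, -2.074, 0.0]
force: [0.1, 4.1, -2.7]
width: 0.257
```

```bash
python3 -m pendant '[[[-0.001,0,0],[0,0,0],0.01],[[-0.001,0,0],[0,0,0],0.01]]'; python3 -m pendant '[[[-0.001,0,0],[0,0,0],0.01]]'; python3 -m pendant '[[[-0.001,0,0],[0,0,0],0.01]]'
```

```text
clock: 13.98
position: [0.5233, -0.1428, 0.0762]
ee_rot: [-2.359, -2.075, -0.0]
force: [-0.2, 5.4, -2.3]
width: 0.254
clock: 14.1
position: [0.5232, -0.1435, 0.0762]
ee_rot: [-2.358, -2.075, -0.001]
force: [0.6, 5.0, -3.6]
width: 0.261
clock: 14.22
position: [0.523, -0.1443, 0.0762]
ee_rot: [-2.358, -2.075, -0.001]
force: [1.8, 7.7, -3.5]
width: 0.256
```

```bash
python3 -m pendant '[[[0,0,0],[0,0,0],0.01]]'; python3 see.py 9 top scene
python3 - <<'E'
from h import *
print(arm.observe()['force'])
d=np.load('d9.npz')
c,uv=cloud('top',d['topd'])
k=(c[:,0]>.4)&(c[:,0]<.72)&(c[:,1]>.06)&(c[:,1]<.3)&(c[:,2]>.073)&(c[:,2]<.087);x=c[k]
im=(d['topp']).copy()
v=im[uv[k][:,1],uv[k][:,0]].astype(int);w=(v[:,0]-v[:,2]>50)
print(cv2.minAreaRect(x[w][:,:2].astype(np.float32)*1000))
E
```

```text
clock: 14.35
position: [0.523, -0.1442, 0.0762]
ee_rot: [-2.358, -2.075, -0.001]
force: [0.9, 5.6, -3.1]
width: 0.258
prong est [0.55684498 0.11260907] tip z 0.04996060990877721 14.4 [ 0.52303869 -0.14417515  0.07616061]
[ 0.97657214  5.83619278 -3.8351613 ]
((564.9578247070312, 172.38858032226562), (147.42550659179688, 150.2076416015625), 82.59202575683594)
```

View pics/top9.png

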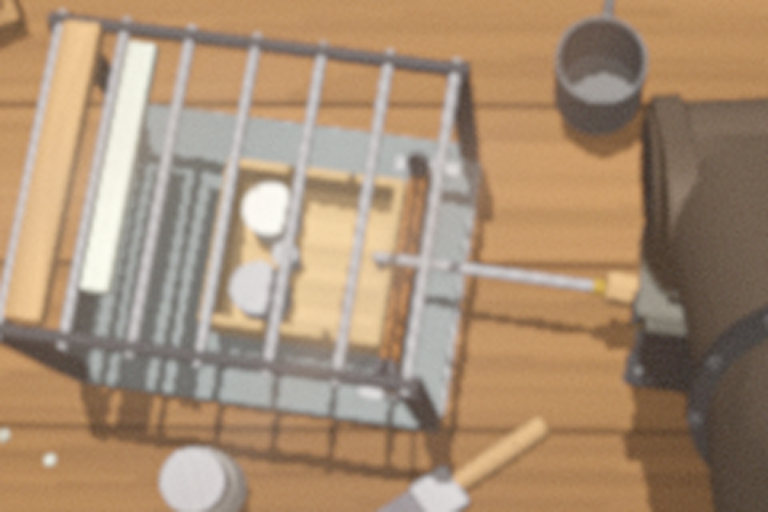

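View pics/scene9.png

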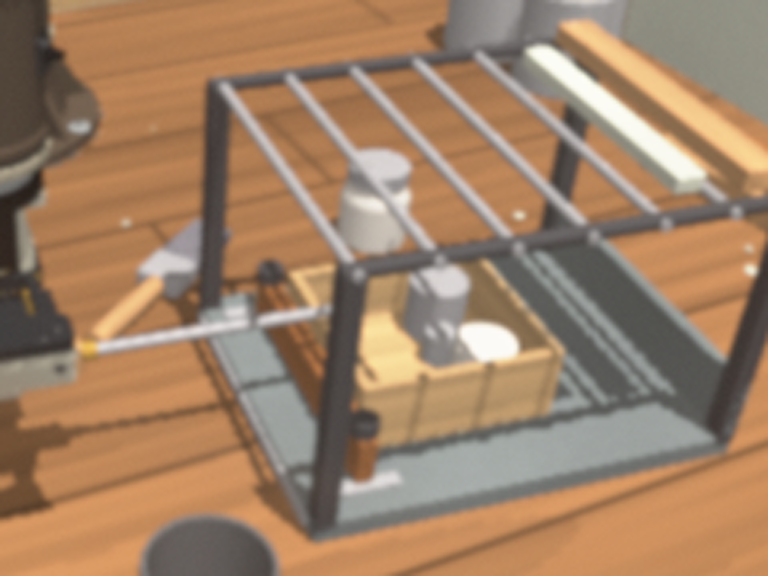

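The steep rise is there, and the force stands at about 5.7 N when motion stops. I'm adding a little pull and holding.

```bash
python3 -m pendant '[[[-0.0006,0,0],[0,0,0],0.01]]'; python3 -m pendant '[[[0,0,0],[0,0,0],0.01],[[0,0,0],[0,0,0],0.01]]'
python3 - <<'E'
from h import *
F=[]
for i in range(6):
    arm.get_image('top') ; F.append(arm.observe()['force'])
print(np.round(F,1).tolist())
E
```

```text
clock: 14.58
position: [0.5231, -0.1443, 0.0762]
ee_rot: [-2.358, -2.075, -0.002]
force: [0.6, 9.6, -3.3]
width: 0.253
clock: 14.82
position: [0.5231, -0.1442, 0.0761]
ee_rot: [-2.357, -2.075, -0.002]
force: [0.6, 8.3, -3.2]
width: 0.259
[[1.1, 7.8, -3.8], [1.0, 7.7, -3.4], [0.9, 7.0, -3.2], [0.7, 7.9, -3.4], [1.6, 7.9, -4.2], [1.2, 7.1, -4.4]]
```

```bash
python3 -m pendant '[[[0,0,0],[0,0,0],0.01],[[0,0,0],[0,0,0],0.01],[[0,0,0],[0,0,0],0.01],[[0,0,0],[0,0,0],0.01],[[0,0,0],[0,0,0],0.01]]'; python3 -m pendant '[[[0,0,0],[0,0,0],0.01],[[0,0,0],[0,0,0],0.01],[[0,0,0],[0,0,0],0.01],[[0,0,0],[0,0,0],0.01],[[0,0,0],[0,0,0],0.01]]'
python3 see.py 10 top scene
cat > sq.py <<'E'
from h import *
import sys
m=np.load('m0.npz')
def lines(n,P,D,mask=None):
    c,uv=cloud(n,D,mask);v=P[uv[:,1],uv[:,0]].astype(int)
    k=(c[:,0]>.4)&(c[:,0]<.72)&(c[:,1]>.06)&(c[:,1]<.36)&(c[:,2]>.074)&(c[:,2]<.086)&(v[:,0]-v[:,2]>40);return c[k]
for f,pre in ((sys.argv[1],''),):
    d=np.load(f)
    for n in('top','scene'):
        x=lines(n,d[n+'p'],d[n+'d'])[:,:2]
        # fit rect 150x160 outlines by ring model: minimise distance of wall-top pts to ring
        from scipy.optimize import least_squares
        def res(q):
            c,s=np.cos(q[2]),np.sin(q[2]);l=(x-q[:2])@np.array([[c,-s],[s,c]])
            a=np.abs(l)-np.array([.0715,.0765]);
            dd=np.where((a>0).all(1),np.hypot(*np.maximum(a,0).T),np.abs(a.max(1)))
            return np.maximum(dd-.0035,0)
        best=min((least_squares(res,[x[:,0].mean(),x[:,1].mean()+o,np.radians(-a)],loss='soft_l1',f_scale=.003) for a in(5,8,11) for o in(-.01,0,.01)),key=lambda r:r.cost)
        q=best.x;print(n,len(x),np.round(q[:2],4),'yaw',round(np.degrees(q[2]),2),'front',np.round(q[:2]-.08*np.array([-np.sin(q[2]),np.cos(q[2])]),4),best.cost)
        try:
            y=None
            for r in arm.masks_of(n,'stop_mount')[:1]:
                k,_=cloud(n,d[n+'d'],r['pixels']);k=k[(k[:,2]>.055)&(k[:,2]<.066)]
                l=cv2.fitLine(k[:,:2].astype(np.float32),cv2.DIST_HUBER,0,.01,.01).ravel();print(' stop',np.degrees(np.arctan2(l[1],l[0])),l[2:],len(k))
        except Exception as e: print(e)
E
python3 sq.py d10.npz
```

```text
clock: 15.75
position: [0.5231, -0.1442, 0.0762]
ee_rot: [-2.357, -2.075, -0.002]
force: [2.0, 7.4, -3.5]
width: 0.26
clock: 16.38
position: [0.5231, -0.1442, 0.0761]
ee_rot: [-2.357, -2.075, -0.002]
force: [0.9, 7.2, -3.3]
width: 0.259
prong est [0.55690247 0.11255416] tip z 0.049954814963800664 16.425 [ 0.52309618 -0.14423006  0.07615481]
top 365 [0.5654 0.1793] yaw -7.26 front [0.5553 0.1   ] 8.877988690940376e-05
 stop -7.428514 [0.5538735  0.09214941] 276
scene 482 [0.5675 0.1787] yaw -7.42 front [0.5572 0.0993] 0.0007850541528975748
 stop -8.558426 [0.5175854  0.09540976] 206
```

Run:
```python
import numpy as np,cv2
d=np.load('d10.npz')
a=cv2.resize(d['topp'][110:200,140:240,::-1],None,fx=7,fy=6,interpolation=cv2.INTER_CUBIC);cv2.imwrite('pics/cc.png',a)
```

```text
(no output)
```

View pics/cc.png

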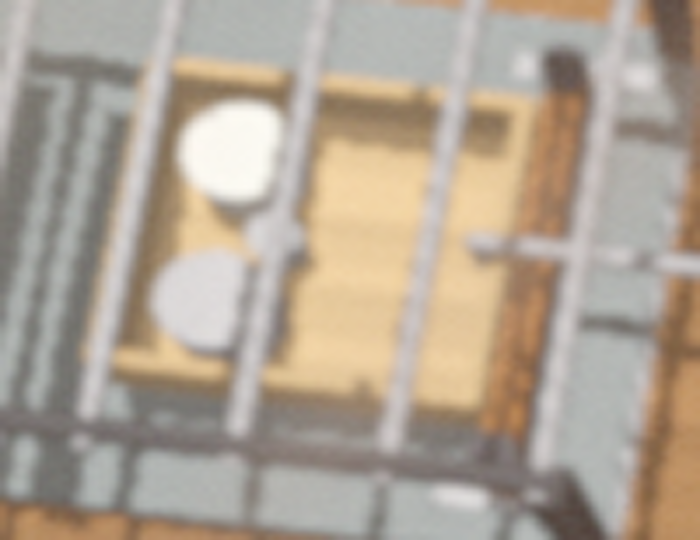

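The crate is square at yaw -7.3° (rack -7.4°), flush on the bar, and was held at 7 to 8 N for over 1.5 s. I'm easing the prong rearward off the wall and then lifting.

```bash
python3 -m pendant '[[[0.001,0,0],[0,0,0],0.01],[[0.002,0,0],[0,0,0],0.01],[[0.003,0,0],[0,0,0],0.01],[[0.004,0,0],[0,0,0],0.01],[[0.002,0,0],[0,0,0],0.01],[[0,0,0],[0,0,0],0.01]]'; python3 -m pendant '[[[0,0,-0.005],[0,0,0],0.01],[[0,0,-0.01],[0,0,0],0.01],[[0,0,-0.015],[0,0,0],0.01],[[0,0,-0.015],[0,0,0],0.01],[[0,0,-0.01],[0,0,0],0.01],[[0,0,0],[0,0,0],0.01]]';python3 see.py 11 top scene; python3 sq.py d11.npz
```

```text
clock: 17.32
position: [0.5245, -0.1335, 0.0762]
ee_rot: [2.359, 2.075, 0.0]
force: [0.2, 0.0, -2.1]
width: 0.254
clock: 18.08
position: [0.5251, -0.1338, 0.1323]
ee_rot: [2.358, 2.073, 0.002]
force: [-0.3, 0.7, -2.8]
width: 0.26
prong est [0.55838623 0.12301561] tip z 0.10538790132469363 18.125 [ 0.52457995 -0.13376861  0.1315879 ]
top 367 [0.5653 0.1793] yaw -7.67 front [0.5546 0.1001] 1.707360469760462e-05
 stop -8.010775 [0.55353314 0.09169577] 268
scene 510 [0.5677 0.1788] yaw -7.49 front [0.5573 0.0995] 0.0007370563470436099
 stop -7.5286164 [0.5555254 0.0904371] 225
```

View pics/scene11.png

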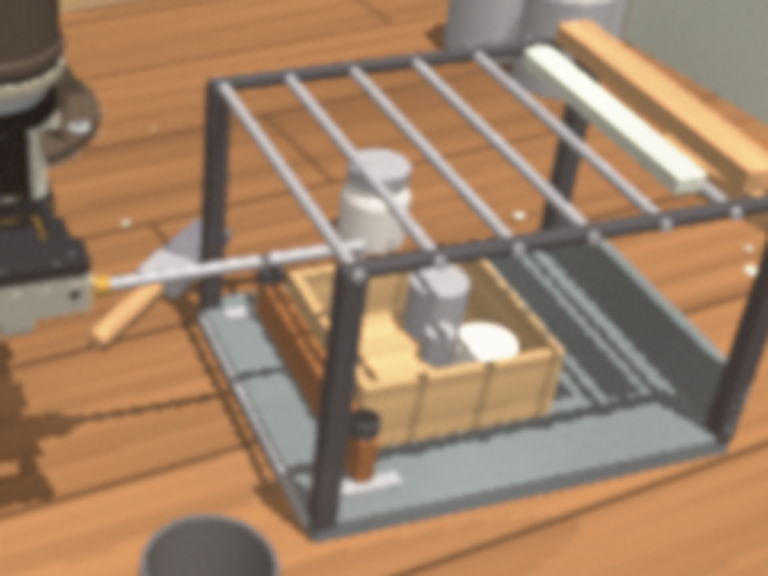

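View pics/top11.png

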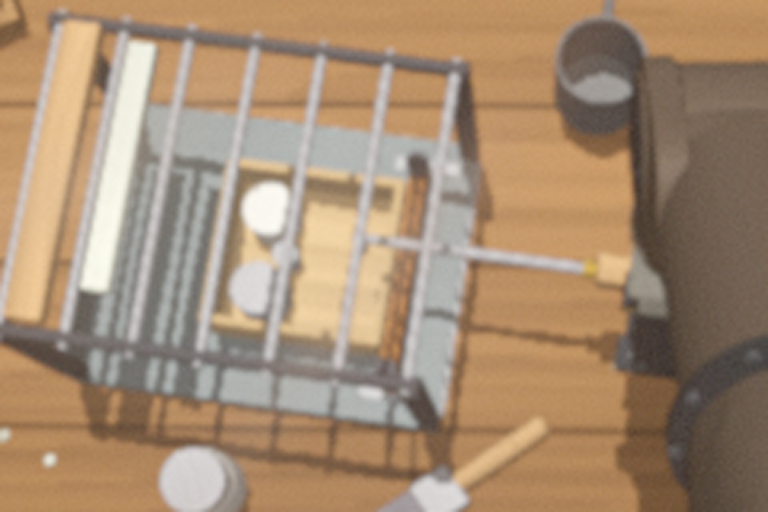

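```bash
python3 -m pendant '[[[-0.02,0,0],[0,0,0],0.01],[[-0.04,0,0],[0,0,0],0.01],[[-0.045,0,0],[0,0,0],0.01],[[-0.045,0,0],[0,0,0],0.01],[[-0.04,0,-0.01],[0,0,0],0.01],[[-0.016,0,-0.015],[0,0,0],0.01],[[0,-0.025,-0.02],[0,0,0],0.01],[[0,-0.025,0],[0,0,0],0.01],[[0,0,0],[0,0,0],0.01]]'; python3 -c "
from h import *
go([.443,-.3383,.17],8.3)"
```

```text
clock: 19.4
position: [0.4465, -0.3318, 0.1758]
ee_rot: [-2.36, -2.072, 0.002]
force: [0.1, -0.1, -2.3]
width: 0.259
at [ 0.4465 -0.3318  0.1758] yaw 82.56 tilt [-1.9e-03  2.0e-04 -1.0e+00]
shift in tool now (mm) [-6.9 -2.6  5.8] then turn deg [-0.09  0.08 74.26]
shift if turned first (mm) [-4.4  5.9  5.8]
```

```bash
python3 -m pendant '[[[-0.007,-0.003,0],[0,0,6],0.01],[[0,0,0],[0,0,10],0.01],[[0,0,0],[0,0,10],0.01],[[0,0,0],[0,0,10],0.01],[[0,0,0],[0,0,10],0.01],[[0,0,0],[0,0,10],0.01],[[0,0,0],[0,0,10],0.01],[[0,0,0],[0,0,8.2],0.01],[[0,0,0],[0,0,0],0.01],[[0,0,0],[0,0,0],0.01]]'; python3 -c "
from h import *
go([.443,-.3383,.0512],8.3)
st=arm.observe();p,d=arm.get_image('wrist');cv2.imwrite('pics/w12.png',p[:,:,::-1])
p,d2=arm.get_image('scene')
np.savez('d12.npz',wp=p,wd=d)
c,uv=cloud('wrist',d,None,st)
k=(c[:,2]>st['position'][2]+.0188-.0)&(c[:,2]<st['position'][2]+.03)&(np.abs((c[:,1]+.3383)-.1459*(c[:,0]-.443))<.02)&(c[:,0]>.52)
x=c[k];l=cv2.fitLine(x[:,:2].astype(np.float32),cv2.DIST_HUBER,0,.01,.01).ravel();print(l,np.degrees(np.arctan2(l[1],l[0])),np.median(x[:,2]),x[:,0].min(),x[:,0].max(), 'y at .443', l[3]+(.443-l[2])*l[1]/l[0])
"
```

```text
clock: 20.65
position: [0.4449, -0.3379, 0.1759]
ee_rot: [-3.132, -0.237, 0.001]
force: [-0.9, 0.0, -3.2]
width: 0.259
at [ 0.4449 -0.3379  0.1759] yaw 8.67 tilt [-4.e-04  2.e-04 -1.e+00]
shift in tool now (mm) [-1.900e+00  1.000e-01  1.247e+02] then turn deg [-0.02  0.02  0.37]
shift if turned first (mm) [-2.000e+00  1.000e-01  1.247e+02]
[ 0.9892932   0.14594142  0.54201216 -0.3224143 ] 8.391798 0.1976201528144921 0.5200061293362792 0.5630693190256216 y at .443 -0.33702067
```

View pics/w12.png

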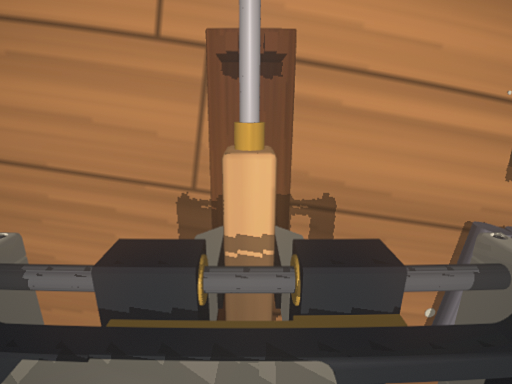

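```bash
python3 -m pendant '[[[-0.0018,0,0],[0,0,0.35],0.01],[[0,0,0.02],[0,0,0],0.01],[[0,0,0.03],[0,0,0],0.01],[[0,0,0.03],[0,0,0],0.01],[[0,0,0.02],[0,0,0],0.01],[[0,0,0],[0,0,0],0.01],[[0,0,0],[0,0,0],0.01]]'; python3 -c "
from h import *
go([.443,-.3383,.0512],8.3)
st=arm.observe();p,d=arm.get_image('scene');cv2.imwrite('pics/s13.png',cv2.resize(p[200:350,70:220,::-1],None,fx=4,fy=4))
c,uv=cloud('scene',d)
s=-(c[:,0]-.443)*np.sin(np.radians(8.3))+(c[:,1]+.3383)*np.cos(np.radians(8.3));t=(c[:,0]-.443)*np.cos(np.radians(8.3))+(c[:,1]+.3383)*np.sin(np.radians(8.3))
for a in np.arange(.08,.27,.03):
    k=(np.abs(s)<.02)&(t>a)&(t<a+.03)&(c[:,2]>.082)&(c[:,2]<.12)
    if k.sum()>5:print(round(a+.015,3),k.sum(),'lat',np.round((s[k].min()+s[k].max())/2,4),'z',np.round(np.percentile(c[k,2],90),4))
"
```

```text
clock: 21.62
position: [0.4433, -0.3388, 0.0771]
ee_rot: [3.133, 0.222, 0.001]
force: [-0.4, 0.4, -2.7]
width: 0.258
at [ 0.4433 -0.3388  0.0771] yaw 8.1 tilt [ 9.e-04 -6.e-04 -1.e+00]
shift in tool now (mm) [-0.2 -0.6 25.9] then turn deg [ 0.04 -0.05 -0.2 ]
shift if turned first (mm) [-0.2 -0.5 25.9]
0.095 43 lat -0.0005 z 0.102
0.125 45 lat -0.0009 z 0.1015
0.155 52 lat -0.001 z 0.1016
0.185 54 lat -0.0011 z 0.1015
0.215 59 lat -0.0017 z 0.1013
0.245 69 lat -0.0017 z 0.1004
0.275 32 lat -0.0016 z 0.1001
```

View pics/s13.png

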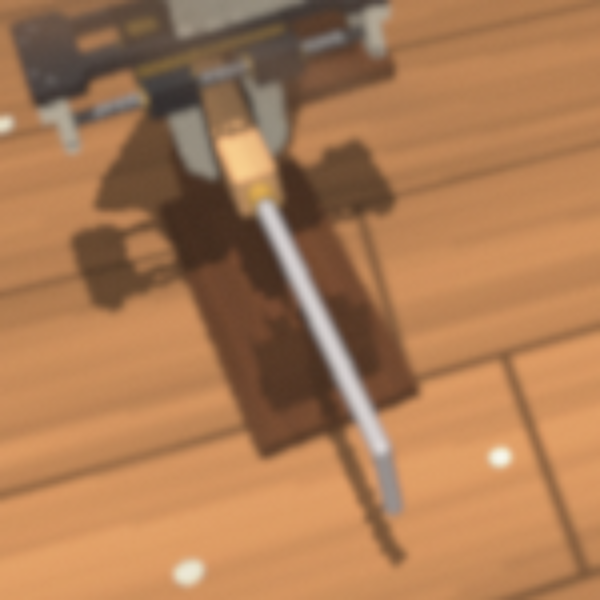

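```bash
python3 -m pendant '[[[0,-0.0005,0.005],[0,0,-0.25],0.01],[[0,0,0.008],[0,0,0],0.01],[[0,0,0.007],[0,0,0],0.01],[[0,0,0.003],[0,0,0],0.01],[[0,0,0],[0,0,0],0.01]]'; python3 -m pendant '[[[0,0,0.0015],[0,0,0],0.01],[[0,0,0.001],[0,0,0],0.01],[[0,0,0],[0,0,0],0.01]]'; python3 -c "
from h import *
go([.443,-.3383,.0512],8.3)"
```

```text
clock: 22.3
position: [0.4426, -0.3378, 0.0529]
ee_rot: [-3.133, -0.229, 0.001]
force: [-0.8, 0.8, -2.5]
width: 0.252
clock: 22.68
position: [0.4429, -0.338, 0.0512]
ee_rot: [3.133, 0.229, 0.001]
force: [-1.3, 0.3, 3.0]
width: 0.255
at [ 0.4429 -0.338   0.0512] yaw 8.35 tilt [ 4.e-04 -3.e-04 -1.e+00]
shift in tool now (mm) [ 0.   0.3 -0. ] then turn deg [ 0.02 -0.02  0.05]
shift if turned first (mm) [ 0.   0.3 -0. ]
```

```bash
python3 -m pendant '[[[0,0,-0.0005],[0,0,0],0.03],[[0,0,0],[0,0,0],0.04],[[0,0,0],[0,0,0],0.06],[[0,0,0],[0,0,0],0.07],[[0,0,0],[0,0,0],0.07],[[0,0,0],[0,0,0],0.07],[[0,0,0],[0,0,0],0.07],[[0,0,0],[0,0,0],0.07]]';  python3 -m pendant '[[[0,0,-0.01],[0,0,0],0.07],[[0,0,-0.02],[0,0,0],0.07],[[0,0,-0.03],[0,0,0],0.07],[[0,0,-0.04],[0,0,0],0.07],[[0,0,-0.04],[0,0,0],0.07],[[0,0,0],[0,0,0],0.07]]'; python3 see.py 14 wrist; python3 -c "
from h import *
st=arm.observe();p,d=arm.get_image('scene');cv2.imwrite('pics/s14.png',cv2.resize(p[200:350,70:220,::-1],None,fx=4,fy=4))
d=np.load('d14.npz')['wristd']
for r in arm.masks_of('wrist','hook'):
    c,uv=cloud('wrist',d,r['pixels'],st);x=c[(c[:,2]>.06)&(c[:,2]<.1)];h=x[x[:,2]>.078];rr=x[x[:,2]<.077]
    print(r['conf'],len(h),cv2.minAreaRect(h[:,:2].astype(np.float32)*1000),np.median(h[:,2]));print('rod',cv2.fitLine(rr[:,:2].astype(np.float32),cv2.DIST_HUBER,0,.01,.01).ravel(),np.median(rr[:,2]))
"
```

```text
clock: 23.68
position: [0.4428, -0.3379, 0.0512]
ee_rot: [3.133, 0.229, 0.0]
force: [-0.4, -0.0, 0.1]
width: 0.765
clock: 24.42
position: [0.4446, -0.339, 0.1952]
ee_rot: [3.129, 0.228, 0.009]
force: [0.1, -0.3, -0.5]
width: 0.766
prong est [ 0.47835993 -0.0822647 ] tip z 0.16900155443621823 24.425 [ 0.44455365 -0.33904892  0.19520155]
0.86 2996 ((440.1845703125, -335.9022521972656), (118.38711547851562, 23.950057983398438), 8.073471069335938) 0.08117647766632943
rod [ 0.9901054   0.14032555  0.551049   -0.32021946] 0.07085083525282537
```

View pics/wrist14.png

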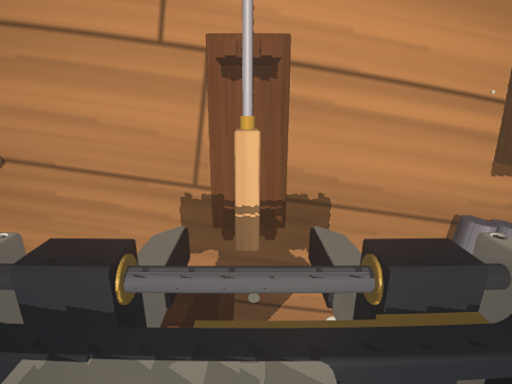

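View pics/s14.png

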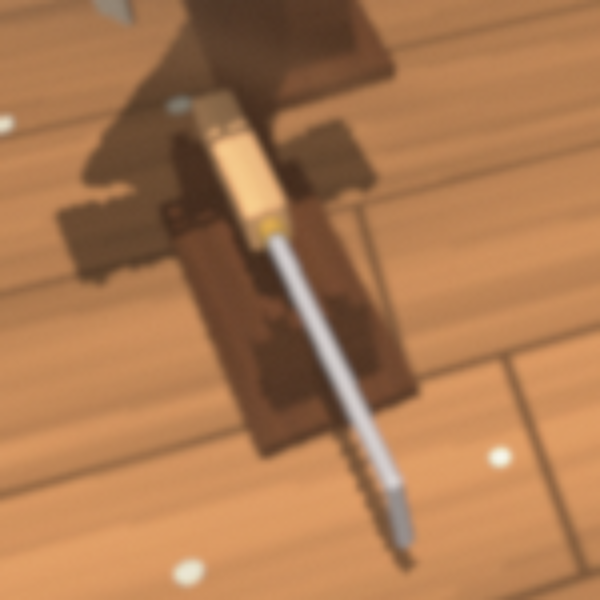

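```bash
python3 -m pendant '[[[-0.03,0.03,-0.03],[0,0,0],0.07],[[-0.03,0.03,-0.02],[0,0,0],0.07],[[0,0,0],[0,0,0],0.07],[[0,0,0],[0,0,0],0.07]]'; python3 see.py 15 top scene; python3 sq.py d15.npz
python3 - <<'E'
from h import *
import numpy as np
A=np.load('m0.npz');B=np.load('d15.npz')
for n in('scene','top'):
  arm.get_image(n)
  r=arm.masks_of(n,'hook');print([(q['conf'],q['rect']) for q in r])
  for tag,D,M in(('before',A[n+'_d'],A[n+'_hook_0']),('after',B[n+'d'],r[0]['pixels'])):
    c,_=cloud(n,D,M);x=c[(c[:,2]>.06)&(c[:,2]<.1)];h=x[x[:,2]>.079];rr=x[x[:,2]<.078]
    print(n,tag,np.round(cv2.minAreaRect(h[:,:2].astype(np.float32)*1000)[0],1),'rod mean',rr.mean(0).round(4),'end',rr[np.argsort(rr[:,0])[-3:]].mean(0).round(4))
  for l in('cup','jar','brush'):
    q=arm.masks_of(n,l)
    if q:
        c0,_=cloud(n,A[n+'_d'],A[f'{n}_{l}_0']);c1,_=cloud(n,B[n+'d'],q[0]['pixels']);print(l,np.median(c0,0).round(3),np.median(c1,0).round(3))
E
```

```text
clock: 25.08
position: [0.392, -0.4051, 0.24]
ee_rot: [-3.131, -0.229, 0.002]
force: [0.7, 0.6, 0.4]
width: 0.762
prong est [ 0.42623227 -0.14775742] tip z 0.21373103946783334 25.125 [ 0.39242598 -0.40454164  0.23993104]
top 377 [0.5655 0.1793] yaw -7.31 front [0.5553 0.0999] 1.9947789542289414e-05
 stop -7.1392803 [0.5580979  0.09131733] 294
scene 511 [0.5678 0.1787] yaw -7.65 front [0.5572 0.0994] 0.0007351564469363144
 stop -8.558195 [0.53291434 0.09442368] 234
[]Traceback (most recent call last):
  File "<stdin>", line 7, in <module>
IndexError: list index out of range
```

View pics/top15.png

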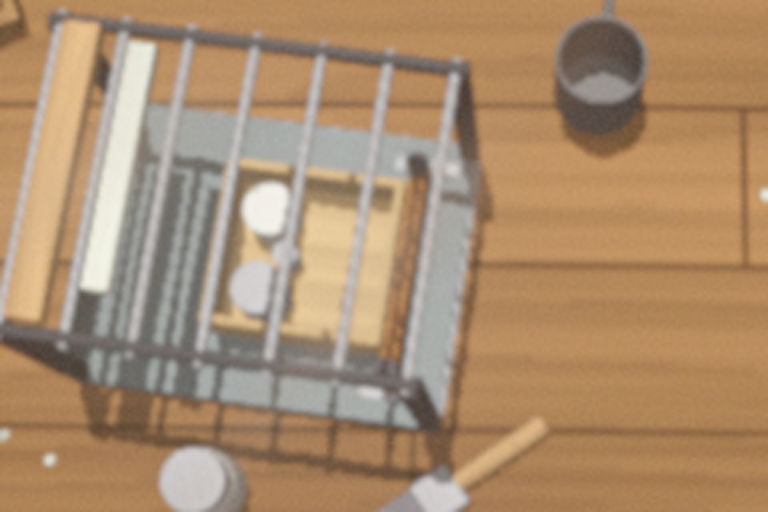

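Run:
```python
from h import *
A=np.load('m0.npz');B=np.load('d15.npz')
n='scene'
for tag,D in(('before',A['scene_d']),('after',B['scened'])):
    c,_=cloud(n,D);q=np.radians(8.3)
    dx,dy=c[:,0]-.443,c[:,1]+.3383;t=dx*np.cos(q)+dy*np.sin(q);s=-dx*np.sin(q)+dy*np.cos(q)
    k=(np.abs(s)<.022)&(t>-.1)&(t<.3)&(c[:,2]>.0685)&(c[:,2]<.1)
    for a,b in((-.03,.03),(.02,.055),(.08,.12),(.16,.2),(.22,.258)):
        m=k&(t>a)&(t<b); print(tag,a,m.sum(),np.round([(s[m].min()+s[m].max())/2,np.median(c[m,2])],4))
    print('t end',t[k].max(),'handle start',t[k&(c[:,2]>.079)].min())
p=B['scenep'];cv2.imwrite('pics/s16.png',cv2.resize(p[200:350,70:220,::-1],None,fx=4,fy=4))
```

```text
before -0.03 187 [-0.0011  0.0848]
before 0.02 122 [-0.001   0.0848]
before 0.08 56 [-0.0005  0.0739]
before 0.16 69 [-0.0001  0.074 ]
before 0.22 71 [-0.0003  0.0739]
t end 0.264019829907957 handle start -0.05996558711784348
after -0.03 183 [0.0009 0.0848]
after 0.02 122 [0.0003 0.0846]
after 0.08 55 [0.0007 0.0744]
after 0.16 69 [0.0001 0.0736]
after 0.22 76 [0.0001 0.0737]
t end 0.26386750778120394 handle start -0.06015926764979112
```

Run:
```python
import cv2,numpy as np
A=np.load('m0.npz')['scene_p'][200:350,60:360,::-1];B=np.load('d15.npz')['scenep'][200:350,60:360,::-1]
cv2.imwrite('pics/cmp.png',np.vstack([cv2.resize(A,None,fx=2,fy=2),cv2.resize(B,None,fx=2,fy=2)]))
```

```text
(no output)
```

View pics/cmp.png

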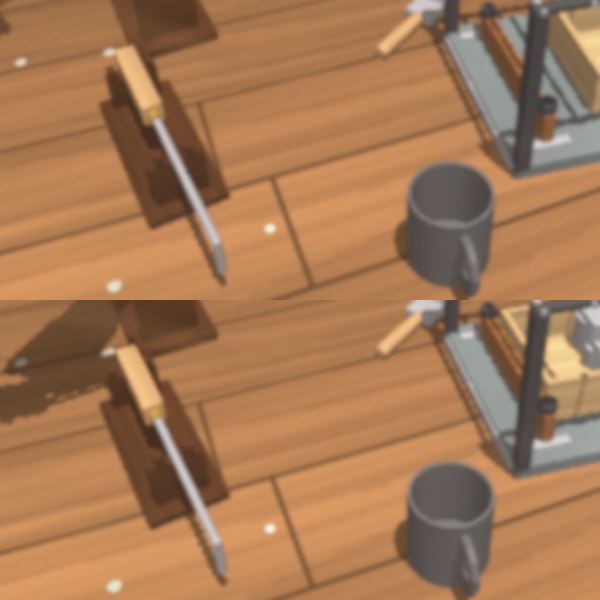

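The hook is back to within about 2 mm of where it lay. The cup and brush look the same in the before/after crops, the jar looks undisturbed in the rack views, and the crate is seated. I'm handing the job in.

```bash
python3 -c "
from cell import arm
print(arm.sign_off(), arm.observe()['clock'])"
```

```text
the job is handed in; nothing more can be done
the job is handed in; nothing more can be done
```

The job is done and handed in at about 25 s of the 64 s allowed. I took the hook from the smaller rest, drew the crate against the stop bar and laid the hook back. The sign-off reports no verdict.

- **Pull:** The crate slid at about 3.5 N. The force then rose steeply at the bar, and I held 7–8 N for more than 1.5 s.
- **Crate after unhooking:** Its yaw measures -7.3° from the top camera and -7.65° from the scene camera, against about -7.4° for the rack. Its front is at y = 0.0999 m, against 0.1000 m under load, so it did not shift.
- **Hook in its rest:** It lies level again, within about 2 mm sideways and under 1 mm lengthwise of where it was.
- **Bystanders:** The cup and brush look unchanged in the before/after pictures, and the jar looks undisturbed in the rack views. I judged these by eye.

**Checks that failed or disagreed:**
- The network missed the hook in my last scene check. That stopped the script that would also have measured the cup, jar and brush, so I measured the hook from the depth data instead.
- The bar's angle came out between -7.1° and -8.6° depending on the picture. The scene camera's fit was the poorer one, because the near post hides part of the bar there.
- I did not read the home pin.

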